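Stow a vacuum fitting in the catch-door cabinet

TASK

Pull the blue door of the white cabinet wide open through its sprung roller catch, stand the steel vacuum fitting upright in the grey tray on the inside of the door, and push the door shut until the catch snaps and holds it. The catch sits deeper than where you find the door, so feel for the snap, and do not slam the door or ram it on hard against its rubber buffer afterwards. Leave the other things on the mat where they are.

Things in the scene. Friction and masses are not known exactly. Their poses are not given: they have to be found in the camera images.
- cabinet: White bench cabinet, fixed: 160 mm deep (its x), 225 mm wide (its y), 215 mm high. Origin: centre of its underside; its -x axis points out of the door opening. The door is inset and hinged at the opening's +y edge. Walls 12 mm, top 8 mm.
- door (a joint): Angle of the blue door about its upright hinge, rad: 0 = flush with the cabinet's front edges, growing as it swings out (clockwise seen from above); end stop 1.75. It stays where it is left (slight hinge friction). It starts latched, standing proud at about 0.1. Shut home it comes to rest anywhere from -0.075 to +0.085, different every time and not to be seen beforehand.
- door_strike (a point): Steel strike bar on the door's inner face near its free top edge, 178 mm from the hinge. It passes under a sprung roller on a carriage that slides 34 mm in the closing direction (friction 2.5 N). Pulling drags the carriage to its front end, then the roller yields at about 5 N. Pushing slides it back to a hidden stop of varying depth; only there the push rises to about 9 N and the roller snaps over.
- buffer (a joint): How far the rubber buffer beside the roller is squeezed by the door, m; spring of 5 N per mm; 0 = door not on it. After the snap the push falls away within 5 mm, then the buffer is met: stop when 11 to 14 N are felt at the handle. Above 3.4 mm (17 N) is ramming. About 0.0015 once the door is let go snapped shut (it then holds itself), 0 if it did not snap.
- door_handle (a point): Grip point on the axis of the handle's upright steel bar: 10 mm thick, 40 mm in front of the door's face, 165 mm from the hinge, 178 mm above the table, 24 mm below the handle's top. The bar is bent back to the door at top and foot (82 mm apart), so fingers must straddle it along the door's width. Axes turn with the door: -x out of its front, +y along its width to the hinge, z up.
- door_hinge (a point): Point on the door's hinge axis (on the door's front face line), 108 mm above the table; axes turn with the door as for door_handle.
- door_tray (a point): Centre of the floor (upper face) of the grey tray on the door's inner face, 133 mm above the table, 88 mm from the hinge and 49 mm behind the door's front face; axes as door_handle (+x away from the panel). Inside 120 mm along y, 65 mm along x; rim 14 mm above the floor. The door's top edge is 69 mm above the tray floor; the panel is 15 mm thick.
- fitting_center (a point): Centre (32.5 mm above its foot) of the loose steel vacuum fitting: a round spool 65 mm tall, standing upright on the mat, with 40 mm flanges 5 mm thick at both ends and a waist 26 mm in diameter (from 9 to 56 mm up). About 0.18 kg. z is its axis.
- reducer: Brass cone-shaped reducer, 55 mm foot, 50 mm tall, loose; leave alone. Origin: centre of its foot.
- jar: Amber jar with orange cap, 52 mm across, 70 mm tall, loose; leave alone. Origin: centre of its foot.
- blank: Flat aluminium blanking flange, 52 mm across, 22 mm tall with its stub, loose; leave alone. Origin: centre of its foot.
- o_ring: Red ring, 44 mm across, 8 mm high, loose; leave alone. Origin: centre of its underside.
- spanner: Steel spanner lying flat, about 180 mm long along its x, loose; leave alone. Origin: under its middle.
- fitting: The same fitting; origin at the centre of its foot.
Things that resemble listed ones, but are neither listed nor needed, are in the scene too. Of the things that look like the fitting, the largest one is meant.

How it is judged (in metres and radians):
On the way, in this order (a step that is already met when the one before it is completed fails the run):
1. the door is pulled wide open (more than 1.0 rad) (value of joint door above 1 rad), for 0.2 s.
2. the fitting stands upright in the door's tray, let go, with the door still open (x of fitting_center in the frame of door_tray between -0.033 and 0.033 m and y of fitting_center in the frame of door_tray between -0.06 and 0.06 m and z of fitting_center in the frame of door_tray between 0.024 and 0.042 m and angle between fitting_center's own z axis and vertical below 0.2 rad and value of joint door above 0.7 rad and contact force between fitting and the fingers below 0.1 N), for 0.2 s.
3. the door is pushed shut past the roller, onto the buffer (value of joint buffer above 0.0005 m and value of joint door below 0.13 rad), for 0.2 s.
At the end, for the whole second after the job is handed in: The door is shut and held by the snapped roller against its buffer (buffer squeezed more than 0.5 mm with nobody touching the door, door below 0.13 rad and at rest), and the fitting stands upright (within 0.2 rad) on the floor of the door's tray, at rest (all of step 3 and x of fitting_center in the frame of door_tray between -0.033 and 0.033 m and y of fitting_center in the frame of door_tray between -0.06 and 0.06 m and z of fitting_center in the frame of door_tray between 0.024 and 0.042 m and angle between fitting_center's own z axis and vertical below 0.2 rad and velocity of joint door between -0.05 and 0.05 rad/s and linear speed of fitting below 0.02 m/s).
It fails at once if the door is rammed onto its buffer (squeezed more than 3.4 mm, about 17 N) (value of joint buffer above 0.0034 m).
It fails at once if the door is slammed (swinging in faster than 1.5 rad/s over its last 0.5 rad) (value of joint door between 0.2 and 0.5 rad and velocity of joint door below -1.5 rad/s).
It fails at once if another thing on the mat is moved more than 30 mm (distance of any of reducer, jar, blank, o_ring, spanner from where it was at the start of the episode above 0.03 m).
It also fails if it takes over 72 s, if anything falls off the work surface, if the arm or the gripper's body presses on something with over 40 N, if the wrist force passes 120 N, or if a joint passes its speed limit or range.

ROBOT

A 6-joint arm with a two-finger parallel gripper is mounted at the origin on the work surface. World frame = base frame: x ahead of the robot, y to its left, z up, the work surface at z = 0. Lengths are in mm, angles in degrees, forces in N, time in s.
With the tool pointing down it reaches from about 300 to 850 mm from the base axis. Payload 4.2 kg.
Tool frame: the origin (TCP) lies midway between the tips of the shut fingers; the grasp point (between the pads) lies 19 mm behind it (env.grip_depth is the distance from the TCP to the grasp point, in mm); z points along the fingers, y is the line along which they close (so a half turn about z gives the same grasp; the last joint's range is limited). The gripper opens to 91 mm and grips with 3 to 60 N. Pads are 32 mm wide; open, the fingers measure 118 mm over their backs; the gripper's body (76 mm by 178 mm) begins 60 mm behind the grasp point.
Start: joints at [-68.354, 18.312, 89.639, -0, 72.044, -1.146], TCP at [222.754, -530.117, 213.976] pointing down, gripper open.
Joint ranges: [-177.97, 177.97], [-48.28, 115.42], [12.27, 149.76], [-77.06, 257.06], [2.81, 150.46], [-146.56, 146.56]. Speed limits (degrees/s): [147.25, 147.25, 180, 180, 180, 180].

INTERFACE

Orientations are given as [roll, pitch, yaw] about the fixed x, y, z axes, in that order (R = Rz(yaw) Ry(pitch) Rx(roll)).
In Python, from workcell import env, eyes gives the robot as it stands.
- The arm moves only by the tool send_rows, never from a script. Its argument "motion" is a list of rows, each a list of 7 numbers: the shift along the world's x, y, z normalised to -1 to 1, where 1 is 0.5 m, then the turn, a rotation vector about the world's x, y, z normalised to -1 to 1, where 1 is 60 degrees, then the opening, from -1 (shut) to 1 (fully open). A call has 1 to 20 rows; each row is the pose to reach, as a shift and turn from the pose commanded when the call began; what a row does not reach only later rows make up. A row lasts 1/8 s, in which the tool goes at most 62.5 mm and 10.7 degrees, less where a joint would pass 70% of its speed; a pose out of reach is approached as far as the arm can. A call with a number of a shift or a turn outside -1 to 1 is refused whole. A call with a gripper value outside its range is refused whole. The fingers move at their own pace and stop on an object; "squeeze" is the grip in N (left out, the last holds). Time passes only in rows, so rows that repeat a pose let the fingers close. It gives the time, the measured TCP pose, the force, the opening and the grip force at its end, in the units of the state.
- env.state(): the state, without advancing time (a new reading comes with each control period).
- eyes.grab_frame(name): name is "scene" or "top" or "wrist"; returns a dict with "pixels" (384x512x3 uint8, red, green, blue), "depth" (384x512 float32, mm along the optical axis (not along the pixel's ray), 0 where there is no reading), "fx", "fy", "cx", "cy" (pixels), "R" (3x3) and "t" (3): a world point X has camera coordinates R X + t; the wrist camera has in their place "T_tool_cam" (4x4, takes a point from camera to tool coordinates, whose origin is the TCP and whose axes are the flange's). Camera axes: x right, y down, z forward; pixel columns grow to the right and rows downward; lengths in mm; the calibration is good to about 2 mm. A picture is of the moment at which its call begins: read the wrist's pose just before it.
- env.job_done(): hands the job in; it is judged then, once.
The state is a dict: "time_s": time; "qpos": joint angles; "qvel": joint speeds; "effort": joint torques, N m; "ee_pos": TCP position; "ee_rot": TCP orientation; "force": force on the tool from outside, world axes, zero at the start; "torque": the same for the moment, N m; "gripper_width": finger opening in mm; "gripper_force": force on a finger pad.
Only numpy, scipy, OpenCV 4.12 (cv2) and the standard library are available. Lean on these libraries where they do the work, as an engineer would, in place of code of your own. Each camera call takes 0.05 s, during which the arm holds its last target. There are 200 camera calls.

## Working session

There is one attempt and no reset: what is moved stays moved. The work goes in short steps, Python scripts to look and compute and a tool call to move; the robot and the scene stay as the last step left them, time stands still between calls to the robot, and variables do not carry over. Pictures are saved under pics/ and viewed, at most 10 in all, crops included, and the job is handed in when it is done.

Besides the shell and the picture viewer there is one more tool, called after "Call:" in YAML: its name, and indented under it one key for each argument. send_rows: Moves the arm, as the interface text tells. Its arguments: {"type":"object","properties":{"motion":{"type":"array"},"squeeze":{"type":"number"}},"required":["motion"]}

```bash
ls; mkdir -p pics
cat > h.py <<'E'
import numpy as np, cv2
from workcell import env, eyes
def grab(n,save=None,sc=1):
    f=eyes.grab_frame(n)
    if save: cv2.imwrite('pics/'+save,cv2.cvtColor(f['pixels'],cv2.COLOR_RGB2BGR))
    return f
def cloud(f):
    h,w=f['depth'].shape; v,u=np.mgrid[:h,:w]; d=f['depth'].astype(float)
    c=np.stack([(u-f['cx'])/f['fx']*d,(v-f['cy'])/f['fy']*d,d],-1)
    return (c-np.array(f['t']))@np.array(f['R'])
E
python3 - <<'E'
from h import *
print(env.state())
a=grab('scene');b=grab('top')
np.savez('f0.npz',sp=a['pixels'],sc=cloud(a),tp=b['pixels'],tc=cloud(b),sd=a['depth'],td=b['depth'])
for n,f in(('s',a),('t',b)):
    cv2.imwrite(f'pics/{n}0.png',cv2.cvtColor(cv2.resize(f['pixels'],(800,600)),cv2.COLOR_RGB2BGR)); print(f['fx'],f['R'],f['t'])
E
```

```text
pics
{'time_s': 0.0, 'qpos': array([-6.83536148e+01,  1.83526817e+01,  8.97060619e+01,  5.19789463e-04,
        7.20442673e+01, -1.14362482e+00]), 'qvel': array([ 0.0472097 , -0.02269241, -0.01467083,  0.13872611,  0.02761332,
        0.01590974]), 'effort': array([ 5.87524373e-04, -4.12457621e+01, -2.31973493e+01,  7.28612160e-02,
        4.56265337e-02, -1.54155136e-04]), 'ee_pos': array([ 222.5674426 , -529.63073615,  213.11218708]), 'ee_rot': array([-1.79897019e+02, -2.55004873e-03,  2.27898471e+01]), 'force': array([ 0.15796615, -0.35170592,  0.46316879]), 'torque': array([-0.00917019,  0.02935348,  0.00496386]), 'gripper_force': 0.0, 'gripper_width': 91.12677093003344}
418.1622781266884 [[ 0.87910368  0.47648205  0.01189844]
 [ 0.41202213 -0.74715236 -0.52153726]
 [-0.2396132   0.46338774 -0.85314554]] [-435.9120115  -185.76980942 1259.17663976]
459.1843655151453 [[ 0.01306178 -0.99952819  0.02779894]
 [-0.99449292 -0.01587715 -0.10359412]
 [ 0.10398662 -0.02629273 -0.9942311 ]] [ -76.39691407  534.6185583  1163.43660636]
```

View pics/s0.png

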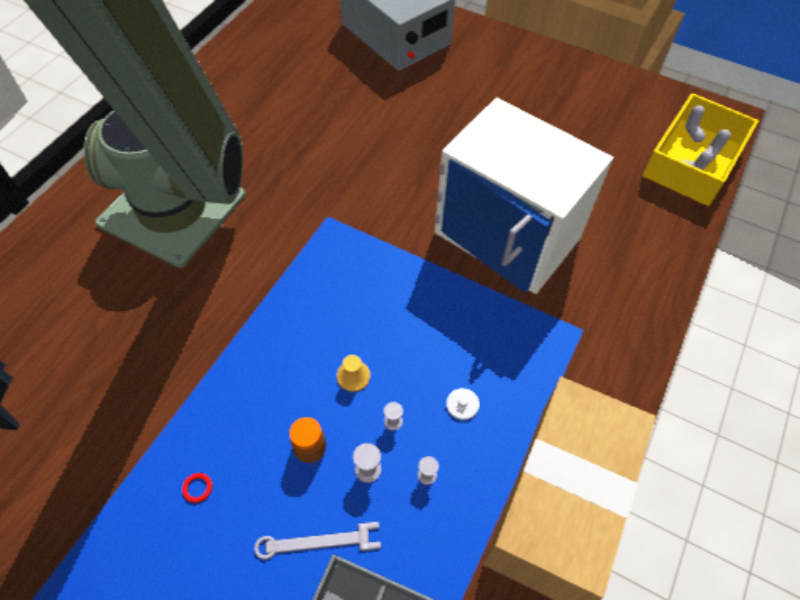

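View pics/t0.png

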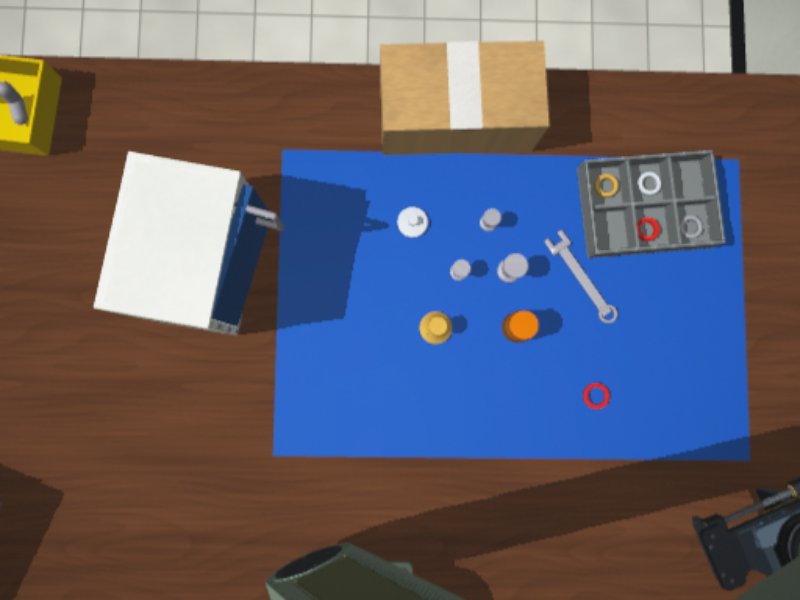

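The scene view shows the cabinet (525,190), its handle (517,240) and three spools at (367,460), (393,415) and (428,470). In the top view those spools are at (513,266), (460,269) and (490,218). The one at (367,460) in scene / (513,266) in top is clearly the largest, so it fits the description.

Run:
```python
from h import *
z=np.load('f0.npz')
P,C=z['tp'].astype(int),z['tc']; 
for key in 't','s':
    P,C=z[key+'p'].astype(int),z[key+'c']
    ok=(z[key+'d']>0)
    m=ok&(abs(C[...,2]-215)<8)&(P.min(-1)>170)
    n,l,s,c=cv2.connectedComponentsWithStats(m.astype(np.uint8)); i=1+np.argmax(s[1:,4]); q=C[l==i]
    r=cv2.minAreaRect(q[:,:2].astype(np.float32)); print(key,'cab',r,cv2.boxPoints(r).round(1).tolist(),np.median(q[:,2]))
    # things above mat
    m=ok&(C[...,2]>4)&(C[...,2]<110)&(C[...,0]>330)&(C[...,0]<680)&(C[...,1]>-420)&(C[...,1]<90)
    n,l,s,c=cv2.connectedComponentsWithStats(m.astype(np.uint8))
    for i in range(1,n):
        if s[i,4]>60:
            q=C[l==i]; zt=np.percentile(q[:,2],95); t=q[q[:,2]>zt-5]
            rr=cv2.minAreaRect(t[:,:2].astype(np.float32))
            print(key,c[i].round(),s[i,4],'ztop',zt.round(1),'top',np.array(rr[0]).round(1),np.array(rr[1]).round(1))
    # handle: grey near the door, z 130..205
    m=ok&(C[...,2]>120)&(C[...,2]<212)&(C[...,0]>450)&(C[...,0]<720)&(C[...,1]>60)&(C[...,1]<260)&(np.ptp(P,-1)<40)
    n,l,s,c=cv2.connectedComponentsWithStats(m.astype(np.uint8))
    for i in range(1,n):
        if s[i,4]>15: q=C[l==i]; print(key,'H',c[i].round(),s[i,4],np.percentile(q,[5,50,95],axis=0).round(0).tolist())
im=cv2.cvtColor(z['sp'][240:330,150:310],cv2.COLOR_RGB2BGR); im2=cv2.cvtColor(z['sp'][80:200,270:400],cv2.COLOR_RGB2BGR)
a=cv2.resize(im,(800,450))[:, 0:450] if 0 else cv2.resize(im,(420,236)); b=cv2.resize(im2,(380,351))
o=np.zeros((351,800,3),np.uint8); o[:236,:420]=a; o[:,420:]=b; cv2.imwrite('pics/crop.png',o)
```

```text
t cab ((591.903076171875, 258.15704345703125), (161.3233642578125, 225.0642547607422), 80.66986846923828) [[467.79998779296875, 196.8000030517578], [689.9000244140625, 160.3000030517578], [716.0, 319.5], [493.8999938964844, 356.0]] 216.62408618032282
t [313. 140.] 137 ztop 51.9 top [ 667.4 -223.9] [24.2 24.5]
t [379. 151.] 289 ztop 52.0 top [ 643.1 -395.4] [71.6 23.8]
t [263. 143.] 276 ztop 23.5 top [665.3 -93.3] [13.6 13.8]
t [368. 170.] 469 ztop 12.0 top [ 574.5 -373.8] [169.5  49.1]
t [327. 171.] 300 ztop 68.6 top [ 585.6 -259.8] [36.3 38.2]
t [294. 172.] 146 ztop 51.0 top [ 581.6 -173.9] [26.6 26.1]
t [278. 208.] 413 ztop 52.9 top [ 485.9 -134.8] [26.9 29.1]
t [332. 208.] 426 ztop 74.4 top [ 488.4 -271. ] [44.6 43.4]
t [379. 252.] 110 ztop 11.7 top [ 376.8 -401.7] [34.4 42. ]
t H [153. 120.] 61 [[651.0, 161.0, 151.0], [679.0, 165.0, 184.0], [688.0, 178.0, 211.0]]
t H [168. 136.] 217 [[627.0, 110.0, 121.0], [636.0, 137.0, 180.0], [666.0, 154.0, 205.0]]
t H [154. 159.] 137 [[552.0, 158.0, 129.0], [591.0, 167.0, 159.0], [622.0, 177.0, 185.0]]
t H [146. 185.] 55 [[514.0, 180.0, 126.0
[... 431 characters left out ...]
339 ztop 49.6 top [ 485.1 -135.7] [27.5 29.6]
s [295. 257.] 253 ztop 20.4 top [665.  -95.8] [13.1 15. ]
s [252. 265.] 153 ztop 48.3 top [ 580.6 -174.5] [27.7 27. ]
s [197. 281.] 533 ztop 70.7 top [ 487.9 -273.4] [44.  43.7]
s [235. 295.] 331 ztop 65.7 top [ 584.4 -261.8] [38. 38.]
s [274. 299.] 155 ztop 48.2 top [ 666.8 -225.1] [25.9 27.6]
s [128. 309.] 98 ztop 9.6 top [ 374.  -402.6] [42.2 32.7]
s [212. 345.] 456 ztop 8.8 top [ 574.6 -379.6] [168.7  37.5]
s [226. 365.] 272 ztop 49.6 top [ 642.5 -396.3] [74.6 21.1]
s H [337. 130.] 766 [[472.0, 160.0, 127.0], [674.0, 189.0, 184.0], [702.0, 245.0, 211.0]]
s H [329. 151.] 151 [[623.0, 107.0, 128.0], [632.0, 112.0, 187.0], [641.0, 157.0, 201.0]]
```

View pics/crop.png

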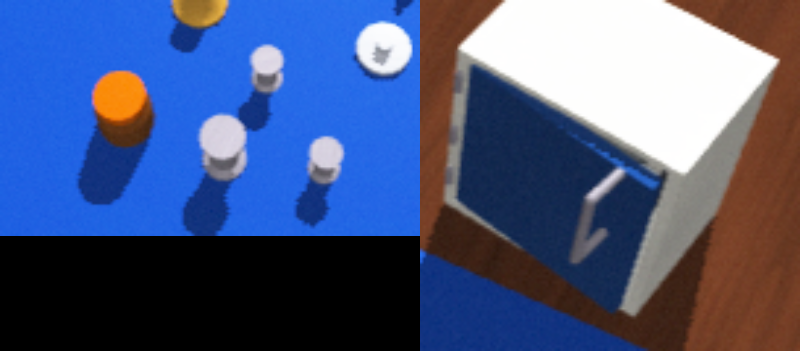

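The crop confirms it: the spool at crop (222,147) is the largest of the three (65 mm tall, 38 mm flange; the others are about 50 mm and 26 mm). It stands at about (585,-261). The handle bar is at about (629,113), which agrees with the cabinet geometry, so I move to it now.

Call:
send_rows:
  motion:
    - [0.55,0.94,0.08,0,0,0.868,1]
    - [0.55,0.94,0.08,0,0,0.868,1]
    - [0.55,0.94,0.08,0,0,0.868,1]
    - [0.55,0.94,0.08,0,0,0.868,1]
    - [0.55,0.94,0.08,0,0,0.868,1]
    - [0.55,0.94,0.08,0,0,0.868,1]
    - [0.55,0.94,0.08,0,0,0.868,1]
    - [0.55,0.94,0.08,0,0,0.868,1]
    - [0.55,0.94,0.08,0,0,0.868,1]
    - [0.55,0.94,0.08,0,0,0.868,1]

```text
time_s: 1.35
ee_pos: [498.8, -57.7, 253.6]
ee_rot: [-180.0, -0.0, 75.1]
force: [-0.3, -1.3, 0.5]
gripper_width: 91.1
gripper_force: 0.0
```

Call:
send_rows:
  motion:
    - [0.262,0.346,0,0,0,0,1]
    - [0.262,0.346,0,0,0,0,1]
    - [0.262,0.346,0,0,0,0,1]
    - [0.262,0.346,0,0,0,0,1]
    - [0.262,0.346,0,0,0,0,1]

```text
time_s: 1.98
ee_pos: [629.1, 113.2, 252.6]
ee_rot: [-179.9, 0.1, 75.0]
force: [-0.6, -0.5, 0.1]
gripper_width: 91.4
gripper_force: 0.0
```

```bash
cat >> h.py <<'E'
from scipy.spatial.transform import Rotation as Ro
def wcloud(f,s):
    h,w=f['depth'].shape; v,u=np.mgrid[:h,:w]; d=f['depth'].astype(float)
    c=np.stack([(u-f['cx'])/f['fx']*d,(v-f['cy'])/f['fy']*d,d,np.ones_like(d)],-1)
    T=np.eye(4);T[:3,:3]=Ro.from_euler('xyz',s['ee_rot'],degrees=True).as_matrix();T[:3,3]=s['ee_pos']
    return (c@(T@f['T_tool_cam']).T)[...,:3]
E
python3 - <<'E'
from h import *
s=env.state(); f=grab('wrist','w1.png'); C=wcloud(f,s); P=f['pixels'].astype(int)
print(s['ee_pos'],s['ee_rot'],s['force'])
m=(f['depth']>0)&(C[...,2]>192)&(C[...,2]<206)&(C[...,0]>590)&(C[...,0]<670)&(C[...,1]>90)&(C[...,1]<165)&(np.ptp(P,-1)<45)
n,l,st,c=cv2.connectedComponentsWithStats(m.astype(np.uint8))
for i in range(1,n):
    if st[i,4]>30: q=C[l==i]; print(c[i],st[i,4],np.percentile(q,[2,50,98],axis=0).round(1).tolist(),cv2.minAreaRect(q[:,:2].astype(np.float32)))
E
```

```text
[629.1454491  113.20398614 252.55728244] [-1.79904713e+02  7.17087209e-02  7.49514706e+01] [-0.64121354 -0.49891312  0.11688238]
[255.46583851 185.39130435] 805 [[627.1, 111.2, 196.9], [635.4, 131.3, 200.3], [643.4, 150.5, 202.2]] ((635.1267700195312, 130.04147338867188), (43.56058120727539, 9.571014404296875), 74.87275695800781)
```

View pics/w1.png

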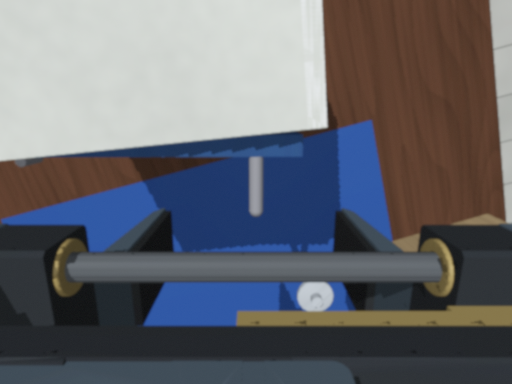

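The wrist view shows the handle's top bend at (256,187), between the fingers. It runs along 74.9 degrees, so the bar axis is at about (630.7,114). I go down and grip.

Call:
send_rows:
  motion:
    - [0.003,0.001,-0.1,0,0,0,1]
    - [0.003,0.001,-0.19,0,0,0,1]
    - [0.003,0.001,-0.19,0,0,0,1]
    - [0.003,0.001,-0.19,0,0,0,-1]
    - [0.003,0.001,-0.19,0,0,0,-1]
    - [0.003,0.001,-0.19,0,0,0,-1]
    - [0.003,0.001,-0.19,0,0,0,-1]
    - [0.003,0.001,-0.19,0,0,0,-1]
    - [0.003,0.001,-0.19,0,0,0,-1]
  squeeze: 30

```text
time_s: 3.15
ee_pos: [630.2, 113.5, 158.9]
ee_rot: [-180.0, 0.0, 74.9]
force: [-0.1, -0.3, 0.1]
gripper_width: 33.9
gripper_force: 0.0
```

Call:
send_rows:
  motion:
    - [0,0,0,0,0,0,-1]
    - [0,0,0,0,0,0,-1]
    - [0,0,0,0,0,0,-1]
    - [0,0,0,0,0,0,-1]
    - [0,0,0,0,0,0,-1]

```text
time_s: 3.78
ee_pos: [631.1, 113.1, 158.9]
ee_rot: [179.9, -0.0, 74.9]
force: [4.7, -1.7, -3.0]
gripper_width: 9.6
gripper_force: 30.0
```

```bash
cat > arc.py <<'E'
import sys
from h import *
# arc about hinge from commanded handle pos; yaw follows. args: hx hy x0 y0 then turns (deg, + = opening)
hx,hy,x0,y0=map(float,sys.argv[1:5]); v=np.array([x0-hx,y0-hy])
for a in map(float,sys.argv[5:]):
    r=np.deg2rad(-a); R=np.array([[np.cos(r),-np.sin(r)],[np.sin(r),np.cos(r)]]); d=(R@v-v)/500
    print('%5.1f  [%.4f, %.4f, 0, 0, 0, %.4f, -1]'%(a,*d,-a/60), (R@v+[hx,hy]).round(1))
E
python3 - <<'E'
import numpy as np
u=np.array([222.1,-36.6]);u/=np.hypot(*u);n=np.array([u[1],-u[0]])
c=np.array([466.8,196.1]); H=c+12*u
print('n',n,'hinge cab',H)
a=np.deg2rad(74.9-90);d=np.array([np.cos(a),np.sin(a)]);nn=np.array([d[1],-d[0]])
print('hinge from handle',np.array([630.7,113.8])-165*d-40*nn)
E
python3 arc.py 478.5 194 630.3 113.5 2 4 6 8 10 12 15 18 22
```

```text
n [-0.16259768 -0.98669245] hinge cab [478.64030943 194.14882789]
hinge from handle [481.81719625 195.40214916]
  2.0  [-0.0058, -0.0105, 0, 0, 0, -0.0333, -1] [627.4 108.3]
  4.0  [-0.0120, -0.0208, 0, 0, 0, -0.0667, -1] [624.3 103.1]
  6.0  [-0.0185, -0.0309, 0, 0, 0, -0.1000, -1] [621.1  98.1]
  8.0  [-0.0254, -0.0407, 0, 0, 0, -0.1333, -1] [617.6  93.2]
 10.0  [-0.0326, -0.0503, 0, 0, 0, -0.1667, -1] [614.   88.4]
 12.0  [-0.0401, -0.0596, 0, 0, 0, -0.2000, -1] [610.2  83.7]
 15.0  [-0.0520, -0.0731, 0, 0, 0, -0.2500, -1] [604.3  77. ]
 18.0  [-0.0646, -0.0859, 0, 0, 0, -0.3000, -1] [598.   70.5]
 22.0  [-0.0824, -0.1020, 0, 0, 0, -0.3667, -1] [589.1  62.5]
```

Call:
send_rows:
  motion:
    - [-0.005,-0.0105,0,0,0,-0.033,-1]
    - [-0.011,-0.0208,0,0,0,-0.067,-1]
    - [-0.0175,-0.0309,0,0,0,-0.1,-1]
    - [-0.0244,-0.0407,0,0,0,-0.133,-1]
    - [-0.0316,-0.0503,0,0,0,-0.167,-1]

```text
time_s: 4.4
ee_pos: [614.4, 87.6, 159.0]
ee_rot: [180.0, 0.0, 64.7]
force: [4.0, -2.3, -2.5]
gripper_width: 9.7
gripper_force: 30.0
```

```bash
python3 - <<'E'
from h import *
s=env.state();print(s['ee_pos'],s['ee_rot'],s['force'],s['gripper_width'])
E
python3 arc.py 480.5 195 614.5 88.4 5 10 15 20 25 30 35 40 45 50 55 60 65 70
```

```text
[614.40932036  87.63000698 158.97311773] [1.79963846e+02 8.47261971e-03 6.47186952e+01] [ 4.01386173 -2.33693614 -2.51604812] 9.698266592869851
  5.0  [-0.0196, -0.0225, 0, 0, 0, -0.0833, -1] [604.7  77.1]
 10.0  [-0.0411, -0.0433, 0, 0, 0, -0.1667, -1] [594.   66.8]
 15.0  [-0.0643, -0.0621, 0, 0, 0, -0.2500, -1] [582.3  57.4]
 20.0  [-0.0891, -0.0788, 0, 0, 0, -0.3333, -1] [570.  49.]
 25.0  [-0.1152, -0.0933, 0, 0, 0, -0.4167, -1] [556.9  41.8]
 30.0  [-0.1425, -0.1054, 0, 0, 0, -0.5000, -1] [543.2  35.7]
 35.0  [-0.1708, -0.1152, 0, 0, 0, -0.5833, -1] [529.1  30.8]
 40.0  [-0.1997, -0.1224, 0, 0, 0, -0.6667, -1] [514.6  27.2]
 45.0  [-0.2293, -0.1271, 0, 0, 0, -0.7500, -1] [499.9  24.9]
 50.0  [-0.2591, -0.1291, 0, 0, 0, -0.8333, -1] [485.   23.8]
 55.0  [-0.2889, -0.1286, 0, 0, 0, -0.9167, -1] [470.   24.1]
 60.0  [-0.3186, -0.1255, 0, 0, 0, -1.0000, -1] [455.2  25.7]
 65.0  [-0.3480, -0.1198, 0, 0, 0, -1.0833, -1] [440.5  28.5]
 70.0  [-0.3767, -0.1116, 0, 0, 0, -1.1667, -1] [426.2  32.6]
```

Call:
send_rows:
  motion:
    - [-0.0196,-0.0225,0,0,0,-0.0833,-1]
    - [-0.0411,-0.0433,0,0,0,-0.1667,-1]
    - [-0.0643,-0.0621,0,0,0,-0.25,-1]
    - [-0.0891,-0.0788,0,0,0,-0.3333,-1]
    - [-0.1152,-0.0933,0,0,0,-0.4167,-1]
    - [-0.1425,-0.1054,0,0,0,-0.5,-1]

```text
time_s: 5.15
ee_pos: [542.4, 34.7, 159.0]
ee_rot: [180.0, 0.0, 34.6]
force: [3.0, -2.4, -2.6]
gripper_width: 9.3
gripper_force: 30.0
```

Call:
send_rows:
  motion:
    - [-0.0283,-0.0098,0,0,0,-0.083,-1]
    - [-0.0572,-0.017,0,0,0,-0.167,-1]
    - [-0.0868,-0.0217,0,0,0,-0.25,-1]
    - [-0.1166,-0.0237,0,0,0,-0.333,-1]
    - [-0.1464,-0.0232,0,0,0,-0.417,-1]
    - [-0.1761,-0.0201,0,0,0,-0.5,-1]
    - [-0.1761,-0.0201,0,0,0,-0.5,-1]
    - [-0.1761,-0.0201,0,0,0,-0.5,-1]

```text
time_s: 6.15
ee_pos: [454.8, 25.5, 158.9]
ee_rot: [-180.0, 0.1, 4.9]
force: [0.6, -1.6, -2.1]
gripper_width: 9.3
gripper_force: 30.0
```

Call:
send_rows:
  motion:
    - [0,0,0,0,0,0,0.5]
    - [0,0,0,0,0,0,0.5]
    - [0,0,0,0,0,0,0.5]
    - [0,0,0,0,0,0,0.5]
    - [0,0,0.1,0,0,0,0.5]
    - [0,0,0.2,0,0,0,0.5]
    - [0,0,0.2,0,0,0,0.5]

```text
time_s: 7.02
ee_pos: [457.5, 25.6, 262.9]
ee_rot: [180.0, -0.5, 4.9]
force: [-0.4, -0.1, -0.3]
gripper_width: 68.2
gripper_force: 0.0
```

Run:
```python
from h import *
b=grab('top','t2.png'); C=cloud(b); P=b['pixels'].astype(int); ok=b['depth']>0
s=env.state(); print(s['time_s'],s['ee_pos'],s['ee_rot'],s['force'])
# top edge of door (blue, z 195-210)
m=ok&(abs(C[...,2]-202)<6)&(C[...,0]>400)&(C[...,0]<560)&(C[...,1]<185)&(C[...,1]>-40)
q=C[m&(P[...,2]>P[...,0]+25)];print(len(q),cv2.minAreaRect(q[:,:2].astype(np.float32)) if len(q)>5 else '')
m=ok&(C[...,2]>50)&(C[...,2]<80)&(C[...,0]>555)&(C[...,0]<620)&(C[...,1]>-300)&(C[...,1]<-220)
q=C[m];q=q[q[:,2]>60];print(cv2.minAreaRect(q[:,:2].astype(np.float32)))
```

```text
7.075 [455.959899    25.54161053 260.45800556] [179.98552471  -0.22070397   4.85697088] [-0.38202479  0.16376739  0.20555521]
27 ((490.08782958984375, 181.40615844726562), (15.303613662719727, 7.0638628005981445), 0.6442732810974121)
((585.6529541015625, -259.5127868652344), (39.66509246826172, 36.65435028076172), 89.84384155273438)
```

View pics/t2.png

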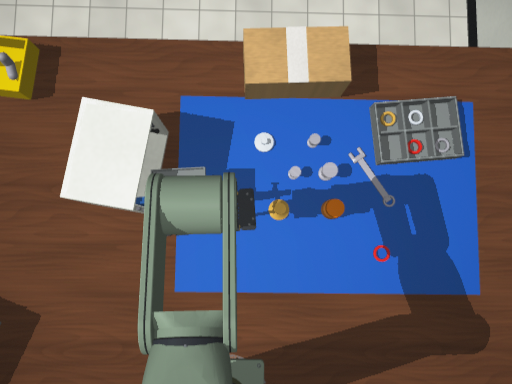

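The top view shows the door open (grey tray at about (190,171)) and everything else where it was, with the large spool at (328,171). Next I pick up the fitting.

Call:
send_rows:
  motion:
    - [0.26,-0.574,0,0,0,0,0.5]
    - [0.26,-0.574,0,0,0,0,0.5]
    - [0.26,-0.574,0,0,0,0,0.5]
    - [0.26,-0.574,0,0,0,0,0.5]
    - [0.26,-0.574,0,0,0,0,0.5]
    - [0.26,-0.574,-0.05,0,0,0,0.5]
    - [0.26,-0.574,-0.15,0,0,0,0.5]
    - [0.26,-0.574,-0.25,0,0,0,0.5]
    - [0.26,-0.574,-0.25,0,0,0,0.5]

```text
time_s: 8.2
ee_pos: [581.4, -259.8, 128.2]
ee_rot: [-179.6, 0.6, 4.9]
force: [-0.1, 0.3, 1.2]
gripper_width: 68.3
gripper_force: 0.0
```

Run:
```python
from h import *
s=env.state(); f=grab('wrist','w3.png'); C=wcloud(f,s)
print(s['ee_pos'],s['ee_rot'],s['gripper_width'])
m=(f['depth']>0)&(C[...,2]>58)&(C[...,2]<72)&(C[...,0]>550)&(C[...,0]<620)&(C[...,1]>-295)&(C[...,1]<-225)
print(m.sum(),cv2.minAreaRect(C[m][:,:2].astype(np.float32)),np.median(C[m],0))
```

```text
[ 581.38967383 -259.83651392  128.16170371] [-179.63293999    0.64603934    4.85010608] 68.33968145373262
2108 ((585.298828125, -261.16748046875), (38.91791915893555, 39.51011276245117), 87.35225677490234) [ 586.10503362 -261.13418747   64.0956206 ]
```

Call:
send_rows:
  motion:
    - [0,0,-0.1,0,0,0,0.5]
    - [0,0,-0.2,0,0,0,0.5]
    - [0,0,-0.234,0,0,0,0.5]
    - [0,0,-0.234,0,0,0,0.5]
    - [0,0,-0.234,0,0,0,-1]
    - [0,0,-0.234,0,0,0,-1]
    - [0,0,-0.234,0,0,0,-1]
    - [0,0,-0.234,0,0,0,-1]
    - [0,0,-0.234,0,0,0,-1]
    - [0,0,-0.234,0,0,0,-1]
    - [0,0,-0.234,0,0,0,-1]
  squeeze: 30

```text
time_s: 9.62
ee_pos: [585.8, -262.0, 18.0]
ee_rot: [179.9, -0.1, 4.9]
force: [-0.3, -1.0, 5.2]
gripper_width: 38.6
gripper_force: 30.0
```

Call:
send_rows:
  motion:
    - [0,0,0,0,0,0,0.2]
    - [0,0,0,0,0,0,0.2]
    - [0,0,-0.016,0,0,0,0.2]
    - [0,0,-0.016,0,0,0,0.2]
    - [0,0,-0.016,0,0,0,-1]
    - [0,0,-0.016,0,0,0,-1]
    - [0,0,-0.016,0,0,0,-1]
    - [0,0,-0.016,0,0,0,-1]
    - [0,0,-0.016,0,0,0,-1]

```text
time_s: 10.75
ee_pos: [585.2, -261.6, 9.0]
ee_rot: [180.0, -0.0, 4.8]
force: [0.5, -1.1, -0.9]
gripper_width: 38.3
gripper_force: 30.0
```

Run:
```python
from h import *
f=grab('wrist','w4.png'); s=env.state(); print(s['force'],s['gripper_width'],s['gripper_force'],s['ee_pos'],s['torque'])
```

```text
[ 0.35645731 -0.7720278  -0.46446181] 38.67318835484903 30.004405709314597 [ 585.18348969 -261.62109813    9.00772639] [-0.04355184  0.02697984 -0.02367199]
```

View pics/w4.png

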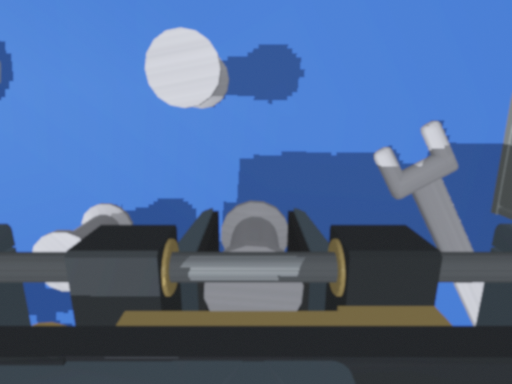

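The wrist view shows the fingers closed on the spool's 40 mm top flange (253,235), because the flat fingers cannot reach the waist. I regrip with the flange at the pad centre.

Call:
send_rows:
  motion:
    - [0,0,0,0,0,0,0.3]
    - [0,0,0,0,0,0,0.3]
    - [0,0,0.03,0,0,0,0.3]
    - [0,0,0.068,0,0,0,0.3]
    - [0,0,0.068,0,0,0,0.3]
    - [0,0,0.068,0,0,0,-1]
    - [0,0,0.068,0,0,0,-1]
    - [0,0,0.068,0,0,0,-1]
    - [0,0,0.068,0,0,0,-1]
    - [0,0,0.068,0,0,0,-1]
    - [0,0,0.09,0,0,0,-1]
    - [0,0,0.12,0,0,0,-1]
    - [0,0,0.16,0,0,0,-1]
    - [0,0,0.16,0,0,0,-1]

```text
time_s: 12.55
ee_pos: [586.7, -262.2, 91.8]
ee_rot: [179.8, -0.3, 4.9]
force: [0.4, -0.2, -1.0]
gripper_width: 38.3
gripper_force: 30.0
```

Run:
```python
from h import *
s=env.state(); print(s['force'],s['gripper_width'],s['gripper_force'],s['ee_pos'])
f=grab('scene'); C=cloud(f)
m=(f['depth']>0)&(C[...,0]>560)&(C[...,0]<612)&(C[...,1]>-290)&(C[...,1]<-235)&(C[...,2]>15)&(C[...,2]<70)
q=C[m]; print(m.sum()); 
for a in range(20,70,6):
    r=q[abs(q[:,2]-a)<3]
    if len(r): print(a,len(r),r[:,:2].mean(0).round(1),np.ptp(r[:,:2],0).round())
```

```text
[ 0.40987649 -0.24347215 -0.98257786] 38.296004071117245 29.999737080652267 [ 586.74729625 -262.23804662   91.78421476]
5
50 2 [ 601.6 -274.7] [2. 1.]
56 3 [ 602.  -271.6] [3. 2.]
```

Call:
send_rows:
  motion:
    - [0,0,0.07,0,0,0,-1]
    - [0,0,0.15,0,0,0,-1]
    - [0,0.01,0.23,0,0,0,-1]
    - [-0.005,0.05,0.282,0,0,0,-1]
    - [-0.02,0.12,0.282,0,0,0,-1]
    - [-0.03,0.2,0.282,0,0,0,-1]
    - [-0.04,0.28,0.282,0,0,0,-1]
    - [-0.05,0.36,0.282,0,0,0,-1]
    - [-0.06,0.44,0.282,0,0,0,-1]
    - [-0.07,0.52,0.282,0,0,0,-1]
    - [-0.08,0.6,0.282,0,0,0,-1]
    - [-0.09,0.66,0.282,0,0,0,-1]
    - [-0.096,0.71,0.282,0,0,0,-1]
    - [-0.096,0.74,0.282,0,0,0,-1]
    - [-0.096,0.744,0.282,0,0,0,-1]
    - [-0.096,0.744,0.282,0,0,0,-1]
    - [-0.096,0.744,0.282,0,0,0,-1]

```text
time_s: 14.72
ee_pos: [537.2, 109.6, 229.9]
ee_rot: [180.0, 0.0, 4.8]
force: [-0.0, -0.2, -2.9]
gripper_width: 38.3
gripper_force: 30.0
```

Run:
```python
from h import *
s=env.state(); print(s['time_s'],s['force'],s['gripper_width'],s['ee_pos'])
f=grab('scene'); C=cloud(f); np.save('c5.npy',C)
# tray floor/rim points
P=f['pixels'].astype(int); g=(np.ptp(P,-1)<30)&(f['depth']>0)
w=(C[...,0]>490)&(C[...,0]<600)&(C[...,1]>0)&(C[...,1]<190)
m=g&w&(abs(C[...,2]-133)<5); q=C[m]; print('floor',len(q),np.percentile(q,[2,50,98],axis=0).round(0).tolist() if len(q) else '')
m=g&w&(abs(C[...,2]-147)<4); q=C[m]; print('rim',len(q),cv2.minAreaRect(q[:,:2].astype(np.float32)))
im=cv2.cvtColor(f['pixels'],cv2.COLOR_RGB2BGR)[60:260,230:430]; cv2.imwrite('pics/s5.png',cv2.resize(im,(600,600)))
```

```text
14.725 [-0.03743158 -0.21962827 -2.86975568] 38.29205844002565 [537.24899599 109.64288546 229.87972835]
floor 760 [[502.0, 48.0, 129.0], [539.0, 101.0, 132.0], [570.0, 171.0, 136.0]]
rim 98 ((536.3126220703125, 103.65003204345703), (67.70743560791016, 139.40638732910156), 3.9193477630615234)
```

View pics/s5.png

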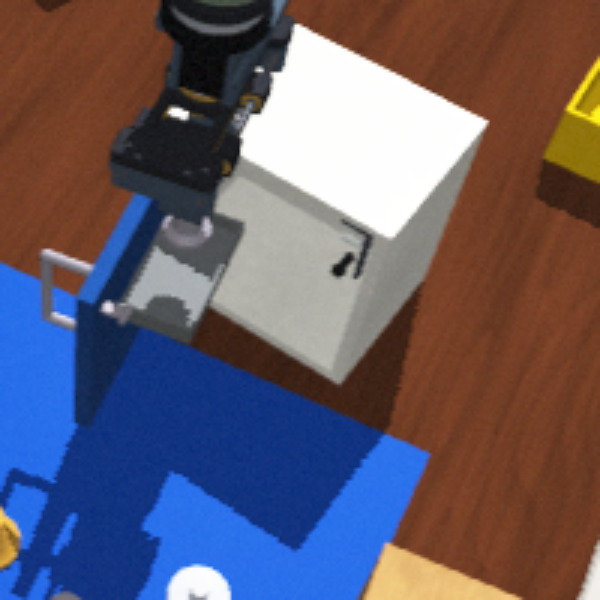

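The crop shows the spool hanging upright under the gripper (185,230) over the open tray (175,270), and the strike at (115,312). The tray centre measures about (536,106), which agrees with the geometry. I lower the fitting in.

Call:
send_rows:
  motion:
    - [0,-0.002,-0.04,0,0,0,-1]
    - [0,-0.002,-0.08,0,0,0,-1]
    - [0,-0.002,-0.096,0,0,0,-1]
    - [0,-0.002,-0.102,0,0,0,-1]
    - [0,-0.002,-0.107,0,0,0,-1]
    - [0,-0.002,-0.107,0,0,0,-1]

```text
time_s: 15.52
ee_pos: [537.4, 109.5, 176.9]
ee_rot: [180.0, -0.0, 4.8]
force: [0.1, 0.4, -1.1]
gripper_width: 38.5
gripper_force: 30.0
```

Call:
send_rows:
  motion:
    - [0,0,0,0,0,0,-0.05]
    - [0,0,0,0,0,0,0.1]
    - [0,0,0,0,0,0,0.3]
    - [0,0,0,0,0,0,0.3]
    - [0,0,0,0,0,0,0.3]
    - [0,0,0.05,0,0,0,0.3]
    - [0,0,0.12,0,0,0,0.3]
    - [0,0,0.2,0,0,0,0.3]
    - [0,0,0.2,0,0,0,0.3]

```text
time_s: 16.65
ee_pos: [538.9, 109.8, 279.9]
ee_rot: [-180.0, -0.4, 4.9]
force: [-0.5, -0.2, -0.3]
gripper_width: 59.3
gripper_force: 0.0
```

Run:
```python
from h import *
s=env.state(); f=grab('wrist'); C=wcloud(f,s); ok=f['depth']>0
print(s['ee_pos'],s['force'],s['gripper_width'])
m=ok&(abs(C[...,2]-198)<5)&(C[...,0]>505)&(C[...,0]<590)&(C[...,1]>60)&(C[...,1]<160)
print('flange',m.sum(),cv2.minAreaRect(C[m][:,:2].astype(np.float32)),np.percentile(C[m][:,2],[5,50,95]))
P=f['pixels'].astype(int)
m=ok&(abs(C[...,2]-202)<5)&(C[...,0]>450)&(C[...,0]<510)&(C[...,1]>-30)&(C[...,1]<195)&(P[...,2]>P[...,0]+25)
q=C[m];print('door top',m.sum(),cv2.minAreaRect(q[:,:2].astype(np.float32)) if len(q)>5 else '')
f=grab('scene');C=cloud(f);P=f['pixels'].astype(int);ok=f['depth']>0
m=ok&(abs(C[...,2]-202)<5)&(C[...,0]>400)&(C[...,0]<510)&(C[...,1]>-30)&(C[...,1]<195)&(P[...,2]>P[...,0]+25)
q=C[m];print('door top',m.sum(),cv2.minAreaRect(q[:,:2].astype(np.float32)) if len(q)>5 else '')
m=ok&(np.ptp(P,-1)<45)&(C[...,0]>435)&(C[...,0]<485)&(C[...,1]>0)&(C[...,1]<60)&(C[...,2]>192)&(C[...,2]<208)
q=C[m];print('handle top',m.sum(),cv2.minAreaRect(q[:,:2].astype(np.float32)) if len(q)>5 else '')
```

```text
[538.8834866  109.82194111 279.91255593] [-0.49659096 -0.18113306 -0.27324158] 59.274270970188965
flange 1874 ((524.6251220703125, 100.76765441894531), (72.40342712402344, 39.89278793334961), 34.14463806152344) [195.76578045 197.06815202 198.26219221]
door top 1207 ((499.16021728515625, 103.56072235107422), (9.38300609588623, 176.58128356933594), 4.108886241912842)
door top 333 ((496.08465576171875, 77.06452941894531), (17.16916847229004, 159.69296264648438), 4.169774055480957)
handle top 63 ((467.1526794433594, 27.176368713378906), (34.23690414428711, 11.055412292480469), 4.968663215637207)
```

The fitting stands flat in the tray (flange top level at z=197). The handle is still at about (455,26), so I grip it again.

Call:
send_rows:
  motion:
    - [-0.164,-0.168,-0.03,0,0,0,0.4]
    - [-0.164,-0.168,-0.03,0,0,0,0.4]
    - [-0.164,-0.168,-0.03,0,0,0,0.4]
    - [-0.164,-0.168,-0.1,0,0,0,0.4]
    - [-0.164,-0.168,-0.18,0,0,0,0.4]
    - [-0.164,-0.168,-0.235,0,0,0,0.2]
    - [-0.164,-0.168,-0.235,0,0,0,-0.4]
    - [-0.164,-0.168,-0.235,0,0,0,-1]
    - [-0.164,-0.168,-0.235,0,0,0,-1]
    - [-0.164,-0.168,-0.235,0,0,0,-1]
    - [-0.164,-0.168,-0.235,0,0,0,-1]
    - [-0.164,-0.168,-0.235,0,0,0,-1]
    - [-0.164,-0.168,-0.235,0,0,0,-1]

```text
time_s: 18.38
ee_pos: [455.6, 25.5, 159.5]
ee_rot: [180.0, -0.1, 4.8]
force: [0.2, -0.2, 5.3]
gripper_width: 9.5
gripper_force: 30.0
```

```bash
python3 arc.py 480.5 194.5 455.2 25.7 -1 -3 -6 -10 -14 -18 -22 -26 -30 -34 -38 -42 -46 -50 -53 -56 -58 -60
python3 arc.py 480.5 194.5 455.2 25.7 -62 -64 -65 -66 -67 -68 -69 -70 -71 -72 -73 -74 -75 -76 -77 -78 -79 -80
```

```text
-1.0  [0.0059, -0.0008, 0, 0, 0, 0.0167, -1] [458.1  25.3]
 -3.0  [0.0177, -0.0022, 0, 0, 0, 0.0500, -1] [464.1  24.6]
 -6.0  [0.0356, -0.0034, 0, 0, 0, 0.1000, -1] [473.  24.]
-10.0  [0.0594, -0.0037, 0, 0, 0, 0.1667, -1] [484.9  23.9]
-14.0  [0.0832, -0.0022, 0, 0, 0, 0.2333, -1] [496.8  24.6]
-18.0  [0.1068, 0.0009, 0, 0, 0, 0.3000, -1] [508.6  26.1]
-22.0  [0.1302, 0.0056, 0, 0, 0, 0.3667, -1] [520.3  28.5]
-26.0  [0.1531, 0.0120, 0, 0, 0, 0.4333, -1] [531.8  31.7]
-30.0  [0.1756, 0.0199, 0, 0, 0, 0.5000, -1] [543.   35.7]
-34.0  [0.1974, 0.0294, 0, 0, 0, 0.5667, -1] [553.9  40.4]
-38.0  [0.2186, 0.0404, 0, 0, 0, 0.6333, -1] [564.5  45.9]
-42.0  [0.2389, 0.0529, 0, 0, 0, 0.7000, -1] [574.6  52.1]
-46.0  [0.2583, 0.0667, 0, 0, 0, 0.7667, -1] [584.3  59. ]
-50.0  [0.2767, 0.0818, 0, 0, 0, 0.8333, -1] [593.5  66.6]
-53.0  [0.2898, 0.0940, 0, 0, 0, 0.8833, -1] [600.1  72.7]
-56.0  [0.3022, 0.1069, 0, 0, 0, 0.9333, -1] [606.3  79.1]
-58.0  [0.3101, 0.1158, 0, 0, 0, 0.9667, -1] [610.2  83.6]
-60.0  [0.3177, 0.1250, 0, 0, 0, 1.0000, -1] [614.   88.2]
-62.0  [0.3249, 0.1344, 0, 0, 0, 1.0
[... 325 characters left out ...]
[0.3476, 0.1694, 0, 0, 0, 1.1500, -1] [629.  110.4]
-70.0  [0.3505, 0.1746, 0, 0, 0, 1.1667, -1] [630.5 113. ]
-71.0  [0.3533, 0.1798, 0, 0, 0, 1.1833, -1] [631.9 115.6]
-72.0  [0.3560, 0.1852, 0, 0, 0, 1.2000, -1] [633.2 118.3]
-73.0  [0.3587, 0.1905, 0, 0, 0, 1.2167, -1] [634.5 121. ]
-74.0  [0.3612, 0.1959, 0, 0, 0, 1.2333, -1] [635.8 123.7]
-75.0  [0.3636, 0.2013, 0, 0, 0, 1.2500, -1] [637.  126.4]
-76.0  [0.3659, 0.2068, 0, 0, 0, 1.2667, -1] [638.2 129.1]
-77.0  [0.3682, 0.2124, 0, 0, 0, 1.2833, -1] [639.3 131.9]
-78.0  [0.3703, 0.2179, 0, 0, 0, 1.3000, -1] [640.4 134.7]
-79.0  [0.3723, 0.2235, 0, 0, 0, 1.3167, -1] [641.4 137.5]
-80.0  [0.3743, 0.2291, 0, 0, 0, 1.3333, -1] [642.3 140.3]
```

Call:
send_rows:
  motion:
    - [0.0059,-0.0008,0,0,0,0.0167,-1]
    - [0.0177,-0.0022,0,0,0,0.05,-1]
    - [0.0356,-0.0034,0,0,0,0.1,-1]
    - [0.0594,-0.0037,0,0,0,0.1667,-1]
    - [0.0832,-0.0022,0,0,0,0.2333,-1]
    - [0.1068,0.0009,0,0,0,0.3,-1]
    - [0.1302,0.0056,0,0,0,0.3667,-1]
    - [0.1531,0.012,0,0,0,0.4333,-1]
    - [0.1756,0.0199,0,0,0,0.5,-1]
    - [0.1974,0.0294,0,0,0,0.5667,-1]
    - [0.2186,0.0404,0,0,0,0.6333,-1]
    - [0.2389,0.0529,0,0,0,0.7,-1]
    - [0.2583,0.0667,0,0,0,0.7667,-1]
    - [0.2767,0.0818,0,0,0,0.8333,-1]
    - [0.2898,0.094,0,0,0,0.8833,-1]
    - [0.3022,0.1069,0,0,0,0.9333,-1]
    - [0.3101,0.1158,0,0,0,0.9667,-1]
    - [0.3101,0.1158,0,0,0,0.9667,-1]

```text
time_s: 20.62
ee_pos: [611.3, 83.8, 159.6]
ee_rot: [179.9, -0.1, 62.9]
force: [1.0, 0.1, 5.6]
gripper_width: 9.4
gripper_force: 30.0
```

```bash
python3 - <<'E'
from h import *
s=env.state();y=np.deg2rad(s['ee_rot'][2]-90);d=np.array([np.cos(y),np.sin(y)]);n=np.array([d[1],-d[0]]) 
print(s['force'],'outward',s['force'][:2]@n,'radial',s['force'][:2]@d,s['ee_pos'],s['ee_rot'][2])
E
python3 arc.py 480.5 194.5 610.2 83.6 -2 -4 -5 -6 -7 -8
```

```text
[1.01763984 0.09034711 5.58363577] outward -0.5432817787689623 radial 0.8652157840803723 [611.28112606  83.83524995 159.57988599] 62.94815723828991
 -2.0  [0.0076, 0.0092, 0, 0, 0, 0.0333, -1] [614.   88.2]
 -4.0  [0.0148, 0.0186, 0, 0, 0, 0.0667, -1] [617.6  92.9]
 -5.0  [0.0183, 0.0235, 0, 0, 0, 0.0833, -1] [619.4  95.3]
 -6.0  [0.0218, 0.0283, 0, 0, 0, 0.1000, -1] [621.1  97.8]
 -7.0  [0.0251, 0.0333, 0, 0, 0, 0.1167, -1] [622.7 100.2]
 -8.0  [0.0283, 0.0383, 0, 0, 0, 0.1333, -1] [624.4 102.7]
```

Call:
send_rows:
  motion:
    - [0.0076,0.0092,0,0,0,0.0333,-1]
    - [0.0148,0.0186,0,0,0,0.0667,-1]
    - [0.0183,0.0235,0,0,0,0.0833,-1]
    - [0.0183,0.0235,0,0,0,0.0833,-1]

```text
time_s: 21.12
ee_pos: [620.2, 95.4, 159.6]
ee_rot: [179.9, -0.1, 67.9]
force: [0.1, -0.4, 4.9]
gripper_width: 9.9
gripper_force: 30.0
```

```bash
python3 arc.py 480.5 194.5 619.4 95.3 -1 -2 -3 -4 -5 -6 -7 -8 -9 -10 -12 -14 -16 -18
```

```text
-1.0  [0.0034, 0.0049, 0, 0, 0, 0.0167, -1] [621.1  97.7]
 -2.0  [0.0068, 0.0098, 0, 0, 0, 0.0333, -1] [622.8 100.2]
 -3.0  [0.0100, 0.0148, 0, 0, 0, 0.0500, -1] [624.4 102.7]
 -4.0  [0.0132, 0.0199, 0, 0, 0, 0.0667, -1] [626.  105.2]
 -5.0  [0.0162, 0.0250, 0, 0, 0, 0.0833, -1] [627.5 107.8]
 -6.0  [0.0192, 0.0301, 0, 0, 0, 0.1000, -1] [629.  110.4]
 -7.0  [0.0221, 0.0353, 0, 0, 0, 0.1167, -1] [630.5 113. ]
 -8.0  [0.0249, 0.0406, 0, 0, 0, 0.1333, -1] [631.9 115.6]
 -9.0  [0.0276, 0.0459, 0, 0, 0, 0.1500, -1] [633.2 118.3]
-10.0  [0.0302, 0.0513, 0, 0, 0, 0.1667, -1] [634.5 120.9]
-12.0  [0.0352, 0.0621, 0, 0, 0, 0.2000, -1] [637.  126.3]
-14.0  [0.0397, 0.0731, 0, 0, 0, 0.2333, -1] [639.3 131.8]
-16.0  [0.0439, 0.0843, 0, 0, 0, 0.2667, -1] [641.4 137.4]
-18.0  [0.0477, 0.0956, 0, 0, 0, 0.3000, -1] [643.3 143.1]
```

Call:
send_rows:
  motion:
    - [0.0034,0.0049,0,0,0,0.0167,-1]
    - [0.0068,0.0098,0,0,0,0.0333,-1]
    - [0.01,0.0148,0,0,0,0.05,-1]
    - [0.01,0.0148,0,0,0,0.05,-1]

```text
time_s: 21.62
ee_pos: [624.8, 102.3, 159.5]
ee_rot: [179.9, 0.0, 70.9]
force: [-0.5, -0.9, 5.4]
gripper_width: 9.6
gripper_force: 30.0
```

Call:
send_rows:
  motion:
    - [0.0016,0.0025,0,0,0,0.008,-1]
    - [0.0032,0.0051,0,0,0,0.0167,-1]
    - [0.0032,0.0051,0,0,0,0.0167,-1]

```text
time_s: 22.0
ee_pos: [626.2, 104.6, 159.5]
ee_rot: [180.0, 0.0, 71.9]
force: [-0.1, -2.8, 6.1]
gripper_width: 9.4
gripper_force: 30.0
```

Call:
send_rows:
  motion:
    - [0.0015,0.0025,0,0,0,0.008,-1]
    - [0.003,0.0051,0,0,0,0.0167,-1]
    - [0.003,0.0051,0,0,0,0.0167,-1]

```text
time_s: 22.38
ee_pos: [627.7, 107.1, 159.5]
ee_rot: [180.0, 0.0, 72.9]
force: [-0.5, -2.3, 6.4]
gripper_width: 9.6
gripper_force: 30.0
```

Call:
send_rows:
  motion:
    - [0.0015,0.0026,0,0,0,0.008,-1]
    - [0.003,0.0051,0,0,0,0.0167,-1]
    - [0.003,0.0051,0,0,0,0.0167,-1]

```text
time_s: 22.75
ee_pos: [629.1, 109.6, 159.5]
ee_rot: [180.0, 0.0, 73.9]
force: [-1.5, -2.7, 6.4]
gripper_width: 9.4
gripper_force: 30.0
```

Call:
send_rows:
  motion:
    - [0.0015,0.0026,0,0,0,0.008,-1]
    - [0.0029,0.0052,0,0,0,0.0167,-1]
    - [0.0029,0.0052,0,0,0,0.0167,-1]

```text
time_s: 23.12
ee_pos: [630.4, 111.8, 159.6]
ee_rot: [180.0, 0.1, 74.9]
force: [-1.2, -3.8, 6.5]
gripper_width: 9.7
gripper_force: 30.0
```

Call:
send_rows:
  motion:
    - [0.001,0.0018,0,0,0,0.0055,-1]
    - [0.002,0.0036,0,0,0,0.0115,-1]
    - [0.002,0.0036,0,0,0,0.0115,-1]

```text
time_s: 23.5
ee_pos: [630.8, 112.7, 159.5]
ee_rot: [-180.0, 0.2, 75.6]
force: [-3.0, -5.5, 7.1]
gripper_width: 9.3
gripper_force: 30.0
```

Call:
send_rows:
  motion:
    - [0.0005,0.001,0,0,0,0.003,-1]
    - [0.001,0.002,0,0,0,0.006,-1]
    - [0.001,0.002,0,0,0,0.006,-1]

```text
time_s: 23.88
ee_pos: [631.9, 114.6, 159.5]
ee_rot: [180.0, 0.1, 76.0]
force: [-1.7, -2.6, 6.7]
gripper_width: 9.1
gripper_force: 30.0
```

Call:
send_rows:
  motion:
    - [0.0005,0.001,0,0,0,0.003,-1]
    - [0.001,0.002,0,0,0,0.006,-1]
    - [0.001,0.002,0,0,0,0.006,-1]

```text
time_s: 24.25
ee_pos: [632.9, 116.5, 159.5]
ee_rot: [179.9, -0.0, 76.3]
force: [-0.5, -0.0, 5.5]
gripper_width: 9.4
gripper_force: 30.0
```

The push force fell from 6 N to about 0, so the catch has snapped. I continue gently onto the buffer.

Call:
send_rows:
  motion:
    - [0.0005,0.001,0,0,0,0.003,-1]
    - [0.001,0.002,0,0,0,0.006,-1]
    - [0.001,0.002,0,0,0,0.006,-1]

```text
time_s: 24.62
ee_pos: [633.7, 118.3, 159.5]
ee_rot: [179.9, -0.1, 76.7]
force: [1.2, 1.0, 4.4]
gripper_width: 9.4
gripper_force: 30.0
```

Call:
send_rows:
  motion:
    - [0.0005,0.001,0,0,0,0.003,-1]
    - [0.001,0.002,0,0,0,0.006,-1]
    - [0.001,0.002,0,0,0,0.006,-1]

```text
time_s: 25.0
ee_pos: [633.8, 118.4, 159.5]
ee_rot: [179.9, 0.0, 77.0]
force: [0.1, -0.4, 7.0]
gripper_width: 9.5
gripper_force: 30.0
```

Call:
send_rows:
  motion:
    - [0.0005,0.001,0,0,0,0.003,-1]
    - [0.0011,0.0024,0,0,0,0.006,-1]
    - [0.0011,0.0024,0,0,0,0.006,-1]

```text
time_s: 25.38
ee_pos: [634.1, 118.9, 159.6]
ee_rot: [180.0, 0.1, 77.4]
force: [-2.0, -2.6, 5.8]
gripper_width: 9.4
gripper_force: 30.0
```

Call:
send_rows:
  motion:
    - [0.0006,0.0015,0,0,0,0,-1]
    - [0.0012,0.003,0,0,0,0,-1]
    - [0.0012,0.003,0,0,0,0,-1]

```text
time_s: 25.75
ee_pos: [634.5, 119.8, 159.5]
ee_rot: [180.0, 0.1, 77.4]
force: [-1.4, -4.2, 6.5]
gripper_width: 9.1
gripper_force: 30.0
```

Call:
send_rows:
  motion:
    - [0.0006,0.0015,0,0,0,0,-1]
    - [0.0012,0.003,0,0,0,0,-1]
    - [0.0012,0.003,0,0,0,0,-1]

```text
time_s: 26.12
ee_pos: [634.6, 120.3, 159.5]
ee_rot: [-180.0, 0.3, 77.4]
force: [-3.5, -7.1, 6.7]
gripper_width: 9.1
gripper_force: 30.0
```

Call:
send_rows:
  motion:
    - [0.0006,0.0015,0,0,0,0,-1]
    - [0.0011,0.0028,0,0,0,0,-1]
    - [0.0011,0.0028,0,0,0,0,-1]

```text
time_s: 26.5
ee_pos: [634.9, 120.7, 159.5]
ee_rot: [-180.0, 0.4, 77.4]
force: [-4.0, -8.3, 8.5]
gripper_width: 9.6
gripper_force: 30.0
```

Call:
send_rows:
  motion:
    - [0.0005,0.0012,0,0,0,0,-1]
    - [0.001,0.0024,0,0,0,0,-1]
    - [0.001,0.0024,0,0,0,0,-1]

```text
time_s: 26.88
ee_pos: [635.0, 121.1, 159.5]
ee_rot: [-179.9, 0.5, 77.4]
force: [-5.0, -11.1, 9.7]
gripper_width: 9.6
gripper_force: 30.0
```

Push is about 12 N on the buffer. I unload, let go and lift away.

Call:
send_rows:
  motion:
    - [-0.001,-0.003,0,0,0,0,-1]
    - [-0.002,-0.006,0,0,0,0,-1]
    - [-0.002,-0.006,0,0,0,0,-0.6]
    - [-0.002,-0.006,0,0,0,0,0.4]
    - [-0.002,-0.006,0,0,0,0,0.4]
    - [-0.002,-0.006,0,0,0,0,0.4]
    - [-0.002,-0.006,0,0,0,0,0.4]
    - [-0.002,-0.006,0,0,0,0,0.4]
    - [-0.002,-0.006,0.1,0,0,0,0.4]
    - [-0.002,-0.006,0.2,0,0,0,0.4]
    - [-0.1,-0.2,0.3,0,0,0,0.4]
    - [-0.25,-0.5,0.3,0,0,0,0.4]
    - [-0.25,-0.5,0.3,0,0,0,0.4]
    - [-0.25,-0.5,0.3,0,0,0,0.4]
    - [-0.25,-0.5,0.3,0,0,0,0.4]
    - [-0.25,-0.5,0.3,0,0,0,0.4]
    - [-0.25,-0.5,0.3,0,0,0,0.4]

```text
time_s: 29.0
ee_pos: [511.4, -124.1, 308.9]
ee_rot: [180.0, -0.0, 77.4]
force: [-0.0, 0.7, -0.0]
gripper_width: 63.9
gripper_force: 0.0
```

Run:
```python
from h import *
s=env.state(); print(s['time_s'],s['ee_pos'],s['force'])
f=grab('scene'); C=cloud(f);P=f['pixels'].astype(int);ok=f['depth']>0
m=ok&(np.ptp(P,-1)<45)&(C[...,0]>600)&(C[...,0]<670)&(C[...,1]>95)&(C[...,1]<150)&(C[...,2]>150)&(C[...,2]<212)
q=C[m];print(m.sum(),np.percentile(q,[5,50,95],axis=0).round(1).tolist())
t=q[q[:,2]>194];print(cv2.minAreaRect(t[:,:2].astype(np.float32)))
im=cv2.cvtColor(f['pixels'],cv2.COLOR_RGB2BGR); cv2.imwrite('pics/s9.png',cv2.resize(im,(800,600)))
```

```text
29.0 [ 511.44159951 -124.12836181  308.94147714] [-0.03986988  0.66942284 -0.04540027]
103 [[629.4, 113.3, 155.8], [635.3, 118.3, 195.4], [641.4, 144.6, 201.3]]
((636.5555419921875, 131.0456085205078), (37.18729019165039, 7.9161858558654785), 76.94168853759766)
```

View pics/s9.png

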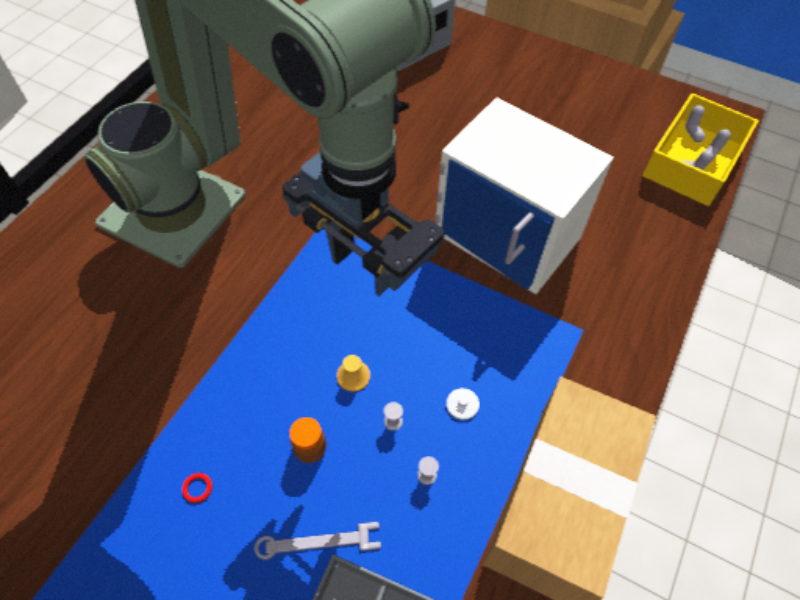

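The picture shows the door shut (handle at (517,238), about 0.06 rad) and the mat things where they were. Force rose, fell to zero with a pull-in, then built to 12 N within 3 mm, which fits a snapped catch resting on its buffer.

```bash
python3 -c "
from workcell import env
print(env.job_done())"
```

```text
the job is handed in; nothing more can be done
None
```

The door was pulled wide open, the large fitting was stood in the door tray, and the door was pushed through the catch onto its buffer at about 12 N and left shut at about 0.06 rad; the job is handed in at about 29 s, with no verdict returned and the fitting not visible since the door closed.

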